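# Heft three canisters and hold up the fullest

## Task

One of the three identical white canisters on the tray is fuller than the others, and only its weight tells. Going from left to right as the robot sees them, take each by the wooden knob on its lid, lift it about 5 cm clear of the tray to feel its weight for a moment, and set it back upright in its place; then hold the heaviest one up, upright and still, at least 10 cm above the tray, and finish while still holding it. The other two end standing in their places on the tray, and nothing else is moved.

Things in the scene. Friction and masses are not known exactly. Their poses are not given: they have to be found in the camera images.
- canister_a: one of three identical round white canisters, lid fixed shut: 100 mm wide, lid highest (122 mm) in the middle, sloping down outwards. Wooden knob on its centre: 28 mm wide with straight sides from 125 to 143 mm, top 150 mm; pinch it from above with 20 N or more. Origin: centre of the underside, z up. 0.3 to 0.95 kg; the heaviest by 0.15 kg or more is known only by feel, not by name or place.
- canister_b: one of three identical round white canisters, lid fixed shut: 100 mm wide, lid highest (122 mm) in the middle, sloping down outwards. Wooden knob on its centre: 28 mm wide with straight sides from 125 to 143 mm, top 150 mm; pinch it from above with 20 N or more. Origin: centre of the underside, z up. 0.3 to 0.95 kg; the heaviest by 0.15 kg or more is known only by feel, not by name or place.
- canister_c: one of three identical round white canisters, lid fixed shut: 100 mm wide, lid highest (122 mm) in the middle, sloping down outwards. Wooden knob on its centre: 28 mm wide with straight sides from 125 to 143 mm, top 150 mm; pinch it from above with 20 N or more. Origin: centre of the underside, z up. 0.3 to 0.95 kg; the heaviest by 0.15 kg or more is known only by feel, not by name or place.
- tray: wooden serving tray fixed to the worktop, 210 mm (x) by 420 mm (y), floor 8 mm thick, rim 26 mm high, steel bar handles on the short sides 44 mm high. Origin: centre of its underside; x away from the robot, y to its left, z up. The canisters stand in a row along its near side, 135 mm apart; a spice jar and a timer along its far side.
- place_left (a point): centre of the left (+y) canister place, on the tray floor (unmarked)
- place_middle (a point): centre of the middle canister place, on the tray floor (unmarked)
- place_right (a point): centre of the right (-y) canister place, on the tray floor (unmarked)
- small_jar: spice jar with red cap, 45 mm in diameter, 106 mm high, on the tray behind the left and middle canisters. Origin at the centre of its underside. A bystander, to be left where it stands.
- timer: round egg timer, white above red, 63 mm in diameter, 39 mm high, on the tray behind the middle and right canisters. Origin at the centre of its underside. A bystander, to be left where it stands.
- mug: white mug, 81 mm in diameter with a handle, 95 mm high, on the worktop behind the tray. Origin at the centre of its underside. A bystander, to be left where it stands.
- lemon: lemon, 78 x 55 mm, 56 mm high, on the worktop behind the tray. Origin on its underside. A bystander, to be left where it stands.
There are look-alikes about, which are no part of the job. Leave any red look-alike of the canister_c alone.

How it is judged:
By the outcome, as a careful person would: the job done as asked, in the order asked, and still so for the second after the job is handed in, while the arm keeps its last pose, push and grip.
It also fails if it takes over 72 s, if anything falls off the work surface, if the arm or the gripper's body presses on something with over 40 N, if the wrist force passes 120 N, or if a joint passes its speed limit or range.

## Robot

A 6-joint arm with a two-finger parallel gripper is mounted at the origin on a cart in front of the work surface, level with it; the furniture and walls round the work are solid. World frame = base frame: x ahead of the robot, y to its left, z up, the work surface at z = 0. Lengths are in m, angles in degrees, forces in N, time in s.
With the tool pointing down it reaches from about 0.25 to 0.725 m from the base axis. Payload 4 kg.
Tool frame: the origin (TCP) lies where the fingers leave the gripper's body, on its centre line; the fingertips stand 73 mm ahead of it and the grasp point (between the pads) lies 54 mm ahead of it; z points along the fingers, y is the line along which they close (so a half turn about z gives the same grasp; the last joint's range is limited). The gripper opens to 85 mm and grips with 20 to 120 N. Pads are 22 mm wide; open, the fingers measure 114 mm over their backs; the gripper's body (76 mm by 85 mm) begins 54 mm behind the grasp point. The pads swing forward as they close: fully open they stand 13 mm farther back than shut.
Start: joints at [-69.786, 13.785, 0.286, 76.501, 0, 90], TCP at [0.173, -0.469, 0.304] pointing down, gripper open.
Joint ranges: [-155.79, 155.79], [-60.16, 107.12], [-62.33, 73.08], [-114, 123.19], [-81.49, 82.49], [-180, 180]. Speed limits (degrees/s): [159.86, 159.86, 180, 180, 180, 180].

## Interface

Orientations are given as [roll, pitch, yaw] about the fixed x, y, z axes, in that order (R = Rz(yaw) Ry(pitch) Rx(roll)).
In Python, from plant import ctrl gives the robot as it stands. The module is installed in compiled form; this text tells all that it offers.
- The arm moves only by the tool step_arm, never from a script. Its argument "targets" is a list of rows, each a list of 7 numbers: the turn, a rotation vector about the tool's x, y, z in rad, then the shift along the tool's x, y, z in m, then the finger opening in m, from 0 to 0.0854. In form: [[ax, ay, az, tx, ty, tz, jaw], ...]. A call has 1 to 12 rows; each row is the pose to reach, as a shift and turn from the pose commanded when the call began, along the tool's axes at that moment; what a row does not reach only later rows make up. A row lasts 1/10 s, in which the tool goes at most 50 mm and 8.59 degrees, less where a joint would pass 70% of its speed; a pose out of reach is approached as far as the arm can. A call with a gripper value outside its range is refused whole. The fingers move at their own pace and stop on an object; "squeeze" is the grip in N (left out, the last holds). Time passes only in rows, so rows that repeat a pose let the fingers close. It gives the time, the measured TCP pose, the force, the opening and the grip force at its end, in the units of the state.
- ctrl.sense(): the state, without advancing time (a new reading comes with each control period).
- ctrl.capture(name): name is "side" or "top" or "wrist"; returns a dict with "img" (420x560x3 uint8, red, green, blue), "fovy" (degrees; the focal length in pixels is half the picture's height over the tangent of half this angle, whatever the lens; pixels are square), "cx", "cy" (the principal point, pixels), "world_to_cam" (4x4, takes a point from world to camera coordinates). Camera axes: x right, y up, looking along -z (the intrinsics and any distortion apply to the point x, -y, -z); pixel columns grow to the right and rows downward; lengths in m; the calibration is good to about 2 mm. A picture is of the moment at which its call begins. There is no depth.
- ctrl.close_job(): hands the job in; it is judged then, once.
The state is a dict: "t": time; "joint_pos": joint angles; "qd": joint speeds; "effort": joint torques, N m; "eef_pos": TCP position; "tool_rot": TCP orientation; "wrist_force": force on the tool from outside, world axes, zero at the start; "moment": the same for the moment, N m; "width": finger opening in m; "grasp_force": force on a finger pad.
Only numpy, scipy, OpenCV 4.12 (cv2) and the standard library are available. Lean on these libraries where they do the work, as an engineer would, in place of code of your own. Each camera call takes 0.05 s, during which the arm holds its last target. There are 200 camera calls.

## Working session

There is one attempt and no reset: what is moved stays moved. The work goes in short steps, Python scripts to look and compute and a tool call to move; the robot and the scene stay as the last step left them, time stands still between calls to the robot, and variables do not carry over. Pictures are saved under pics/ and viewed, at most 10 in all, crops included, and the job is handed in when it is done.

Besides the shell and the picture viewer there is one more tool, called by a JSON object that holds its "api" and its "payload", one argument or row to a line. step_arm: Moves the arm, as the interface text tells. Its arguments: {"type":"object","properties":{"targets":{"type":"array"},"squeeze":{"type":"number"}},"required":["targets"]}

```bash
mkdir -p pics; python3 - <<'E'
from plant import ctrl
import cv2,numpy as np
print(ctrl.sense())
for n in ["side","top"]:
    c=ctrl.capture(n); cv2.imwrite(f"pics/{n}0.png",c["img"][...,::-1]); print(n,{k:(v if k!="world_to_cam" else np.round(v,4).tolist()) for k,v in c.items() if k!="img"})
E
ls; python3 -c "
import cv2,numpy as np
" 
```

```text
{'t': 0.0, 'joint_pos': array([-6.97877332e+01,  1.38308052e+01,  2.12916187e-01,  7.65011363e+01,
       -1.57040699e-03,  9.00009108e+01]), 'qd': array([-0.00595727,  0.10623942,  0.11311203, -0.06738516, -0.00977955,
       -0.08454308]), 'effort': array([-5.42517209e-04, -3.72317648e+01,  2.52407598e+01,  1.68121001e-02,
       -8.47307274e-05, -4.66032631e-06]), 'eef_pos': array([ 0.17257637, -0.46875746,  0.30301963]), 'tool_rot': array([-1.79880975e+02,  1.57229560e-03,  2.02113593e+01]), 'wrist_force': array([ 0.44375756,  0.06861954, -0.60452526]), 'moment': array([ 0.0161486 ,  0.02485824, -0.03335907]), 'grasp_force': 0.0, 'width': 0.08573587858314395}
side {'fovy': 46.450216270957505, 'cx': 279.65131551206247, 'cy': 213.58368828149898, 'world_to_cam': [[-0.9994, -0.0313, 0.0153, 0.5586], [0.034, -0.784, 0.6199, -0.0488], [-0.0074, 0.62, 0.7846, -0.9973], [0.0, 0.0, 0.0, 1.0]]}
top {'fovy': 54.00697016048307, 'cx': 276.4692708019994, 'cy': 212.0943603640956, 'world_to_cam': [[-0.0239, -0.9994, -0.0268, -0.0113], [0.9853, -0.0281, 0.1684, -0.5786], [-0.169, -0.0224, 0.9854, -0.818], [0.0, 0.0, 0.0, 1.0]]}
pics
```

View pics/top0.png

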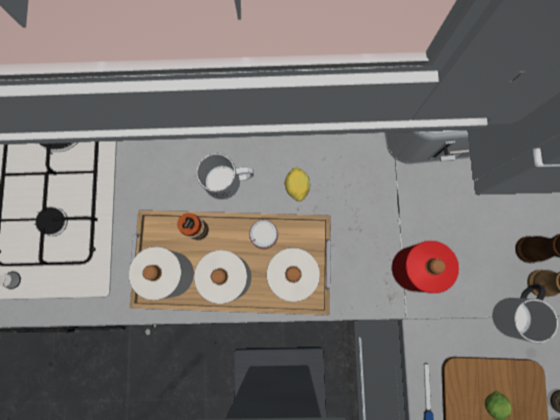

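View pics/side0.png

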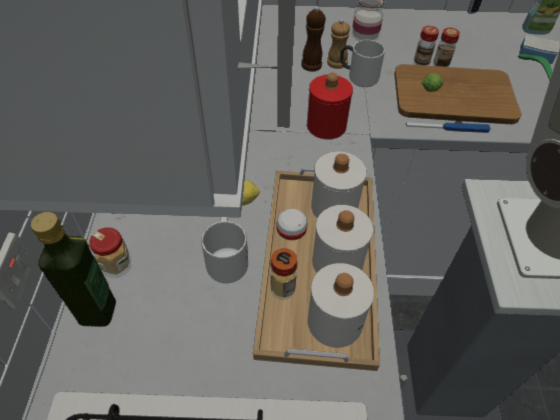

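Top view: white canisters with knobs at (151,272), (219,276) and (293,274). The look-alike is the red canister at (432,267), knob (436,266). The side view shows the same row: left knob (344,283), middle (346,219), right (341,160), red one (332,80). Robot's left is the lower image side in the side view and image left in the top view.

```bash
cat > h.py <<'E'
import cv2,numpy as np
from plant import ctrl
from scipy.spatial.transform import Rotation as R
def K(c):
    h=c["img"].shape[0]; f=h/2/np.tan(np.radians(c["fovy"]/2)); return np.array([[f,0,c["cx"]],[0,f,c["cy"]],[0,0,1]])
def P(c): return K(c)@(np.diag([1,-1,-1,1])@c["world_to_cam"])[:3]
def knobmask(img):
    h=cv2.cvtColor(img,cv2.COLOR_RGB2HSV); return ((h[...,0]>3)&(h[...,0]<16)&(h[...,1]>120)&(h[...,2]>50)).astype(np.uint8)
def blobs(img,amin=60,amax=4000):
    n,l,s,ce=cv2.connectedComponentsWithStats(knobmask(img)); return [(ce[i],s[i]) for i in range(1,n) if amin<s[i,4]<amax]
def tri(Pa,Pb,a,b):
    X=cv2.triangulatePoints(Pa,Pb,np.array(a,float).reshape(2,1),np.array(b,float).reshape(2,1)); return (X[:3]/X[3]).ravel()
def proj(Pm,X): v=Pm@np.r_[X,1]; return v[:2]/v[2]
def ray(c,uv,z):
    W=np.linalg.inv(np.diag([1,-1,-1,1])@c["world_to_cam"]); d=W[:3,:3]@np.linalg.inv(K(c))@np.r_[uv,1]; o=W[:3,3]; return o+d*(z-o[2])/d[2]
E
python3 - <<'E'
from h import *
t,s=ctrl.capture("top"),ctrl.capture("side")
bt,bs=blobs(t["img"]),blobs(s["img"])
near=lambda B,p:min(B,key=lambda b:np.hypot(*(b[0]-p)))
for a,b in [((151,272),(344,283)),((219,276),(346,219)),((293,274),(341,160))]:
    A,B=near(bt,a),near(bs,b); X=tri(P(t),P(s),A[0],B[0])
    print(A[0].round(1),A[1].tolist(),B[0].round(1),B[1].tolist(),X.round(4),(proj(P(t),X)-A[0]).round(1),(proj(P(s),X)-B[0]).round(1))
for uv in [(138,211),(330,215),(328,312),(131,308)]: print(uv,ray(t,uv,.026).round(3))
# jar cap, timer
cv2.imwrite("pics/crop.png",np.hstack([cv2.resize(t["img"][205:320,125:335],None,fx=2.6,fy=2.6,interpolation=2)])[...,::-1])
E
```

```text
[151.7 272.4] [143, 266, 18, 14, 187] [343.3 284.2] [335, 274, 17, 21, 298] [0.4554 0.2062 0.1364] [-0.1  0.4] [-0.3 -0.1]
[218.9 276. ] [212, 269, 15, 15, 169] [345.3 220.7] [338, 211, 15, 20, 244] [0.4458 0.0808 0.1367] [-0.1  0.4] [-0.3 -0.1]
[292.7 273.8] [286, 267, 15, 14, 159] [341.2 163.1] [334, 155, 14, 17, 197] [ 0.4466 -0.0553  0.1383] [-0.   0.3] [-0.2 -0. ]
(138, 211) [0.593 0.276 0.026]
(330, 215) [ 0.572 -0.141  0.026]
(328, 312) [ 0.37  -0.127  0.026]
(131, 308) [0.387 0.284 0.026]
```

View pics/crop.png

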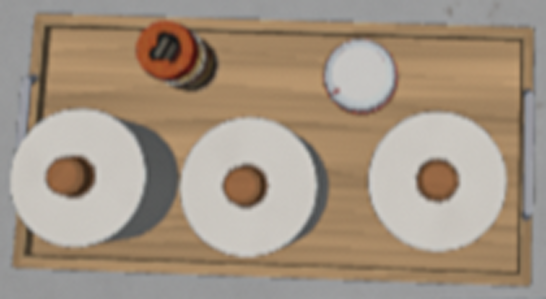

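The crop shows three white lids with brown knobs at crop (70,177), (244,186) and (437,180), and the jar and timer behind them. I choose the white three. The red one at (432,267) is off the tray and stays untouched. Triangulated heights come out a bit low, so I'll refine with the wrist camera from close by.

{"api": "step_arm", "payload": {
  "targets": [
    [0,0,0.3526,0.403,-0.436,-0.03,0.05],
    [0,0,0.3526,0.403,-0.436,-0.03,0.05],
    [0,0,0.3526,0.403,-0.436,-0.03,0.05],
    [0,0,0.3526,0.403,-0.436,-0.03,0.05],
    [0,0,0.3526,0.403,-0.436,-0.03,0.05],
    [0,0,0.3526,0.403,-0.436,-0.03,0.05],
    [0,0,0.3526,0.403,-0.436,-0.03,0.05],
    [0,0,0.3526,0.403,-0.436,-0.03,0.05],
    [0,0,0.3526,0.403,-0.436,-0.03,0.05],
    [0,0,0.3526,0.403,-0.436,-0.03,0.05],
    [0,0,0.3526,0.403,-0.436,-0.03,0.05],
    [0,0,0.3526,0.403,-0.436,-0.03,0.05]
  ]
}}

```text
t: 1.4
eef_pos: [0.3976, 0.0251, 0.3333]
tool_rot: [-178.3, 0.0, 2.7]
wrist_force: [0.5, -0.8, 0.0]
width: 0.05
grasp_force: 0.0
```

```bash
python3 - <<'E'
from h import *
import pickle
s=ctrl.sense(); print(s["t"],s["eef_pos"],s["tool_rot"],s["qd"].round(1))
c=ctrl.capture("wrist"); pickle.dump(c,open("w1.pkl","wb"));cv2.imwrite("pics/w1.png",c["img"][...,::-1])
W=np.linalg.inv(c["world_to_cam"]);print(c["fovy"],c["cx"],c["cy"],W.round(3).tolist())
for b in blobs(c["img"],150,20000): print(b[0].round(1),b[1])
E
```

```text
1.4 [0.39755501 0.02514707 0.33332187] [-1.78284295e+02  4.70547648e-03  2.69480285e+00] [ 7.6 17.  19.4  3.4  5.9  0.4]
68.37738598842932 279.7208269821713 209.60990356103804 [[0.047, 0.95, 0.308, 0.475], [-0.998, 0.054, -0.013, 0.027], [-0.029, -0.307, 0.951, 0.403], [0.0, 0.0, 0.0, 1.0]]
[150.6  19.6] [ 124    0   55   41 1178]
[ 74.4 124.9] [  49  107   52   36 1476]
[223.5 143.8] [ 205  126   38   37 1077]
[385.9 151.4] [ 365  133   42   37 1168]
[546.6 358.2] [ 521  281   39  130 2394]
```

View pics/w1.png

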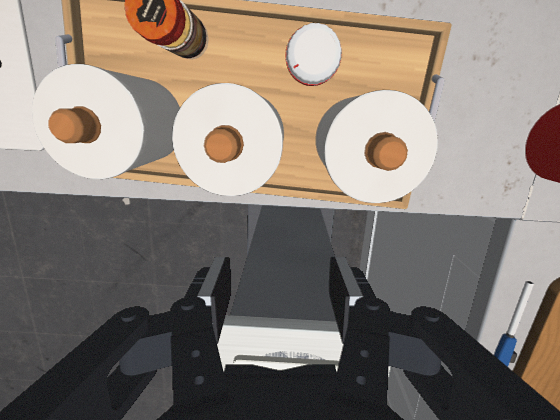

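Wrist view: knobs at about (75,125), (223,144) and (386,151) on the white lids, jar at (165,20), timer at (313,53), and the red look-alike at the right edge. Next is a second viewpoint near the left canister.

{"api": "step_arm", "payload": {
  "targets": [
    [0,0,0.04,0,-0.04,0,0.05],
    [0,0,0.04,0,-0.08,0,0.05],
    [0,0,0.04,0,-0.12,0,0.05],
    [0,0,0.04,0,-0.14,0,0.05],
    [0,0,0.04,0,-0.14,0,0.05],
    [0,0,0.04,0,-0.14,0,0.05],
    [0,0,0.04,0,-0.14,0,0.05]
  ]
}}

```text
t: 2.15
eef_pos: [0.3979, 0.0363, 0.3369]
tool_rot: [-176.2, 0.1, 3.1]
wrist_force: [-0.5, -0.0, 0.1]
width: 0.0499
grasp_force: 0.0
```

```bash
python3 - <<'E'
from h import *
import pickle
s=ctrl.sense(); print(s["t"],s["eef_pos"],s["tool_rot"],s["qd"].round(1))
c=ctrl.capture("wrist"); pickle.dump(c,open("w2.pkl","wb"));cv2.imwrite("pics/w2.png",c["img"][...,::-1])
a=pickle.load(open("w1.pkl","rb")); t=ctrl.capture("top");sd=ctrl.capture("side")
near=lambda B,p:min(B,key=lambda b:np.hypot(*(b[0]-p)))
B=blobs(c["img"],150,20000)
for b in B: print(b[0].round(1),b[1].tolist())
G=[(.455,.206,.14),(.446,.081,.14),(.447,-.055,.14)]
for g in G:
    A,Bb=[near(blobs(q["img"],150,20000),proj(P(q),g)) for q in (a,c)]
    X=tri(P(a),P(c),A[0],Bb[0]); print(A[0].round(1),Bb[0].round(1),X.round(4),(proj(P(a),X)-A[0]).round(1),(proj(P(c),X)-Bb[0]).round(1))
# white lid ellipses
for n,q in (("w1",a),("w2",c)):
    h=cv2.cvtColor(q["img"],cv2.COLOR_RGB2HSV); m=((h[...,1]<25)&(h[...,2]>205)).astype(np.uint8)
    m=cv2.morphologyEx(m,cv2.MORPH_CLOSE,np.ones((3,3)))
    for k in cv2.findContours(m,0,2)[0]:
        if cv2.contourArea(k)>4000: e=cv2.fitEllipse(cv2.convexHull(k)); print(n,np.round(e[0],1),np.round(e[1],1),[ray(q,e[0],z).round(4) for z in (.12,)])
E
```

```text
2.15 [0.39794716 0.03631694 0.33692639] [-1.76170583e+02  1.46593828e-01  3.05891443e+00] [ 0.1  0.2  0.3  0.2  0.1 -0.1]
[177.8  20.4] [152, 0, 52, 44, 1201]
[103.3 123.8] [80, 106, 48, 35, 1325]
[246.6 143.5] [229, 126, 37, 36, 1017]
[408.5 152.7] [387, 134, 44, 38, 1216]
[551.6 380.6] [536, 343, 24, 68, 818]
[ 74.4 124.9] [103.3 123.8] [0.4552 0.2012 0.1462] [-0.  0.] [ 0. -0.]
[223.5 143.8] [246.6 143.5] [0.4456 0.0801 0.1412] [ 0. -0.] [-0.  0.]
[385.9 151.4] [408.5 152.7] [ 0.4464 -0.0548  0.1427] [ 0. -0.] [-0.  0.]
w1 [381. 146.] [107.1 117.7] [array([ 0.4483, -0.0569,  0.12  ])]
w1 [226.9 139.1] [107.5 114.3] [array([0.4475, 0.0812, 0.12  ])]
w1 [29.9 85.5] [135.1 257.9] [array([0.4848, 0.2531, 0.12  ])]
w2 [403.3 147.3] [107.  119.6] [array([ 0.4484, -0.0573,  0.12  ])]
w2 [249.6 138.8] [106.6 111.6] [array([0.4475, 0.0809, 0.12  ])]
w2 [70.  92.6] [149.9 215.3] [array([0.4788, 0.2456, 0.12  ])]
```

View pics/w2.png

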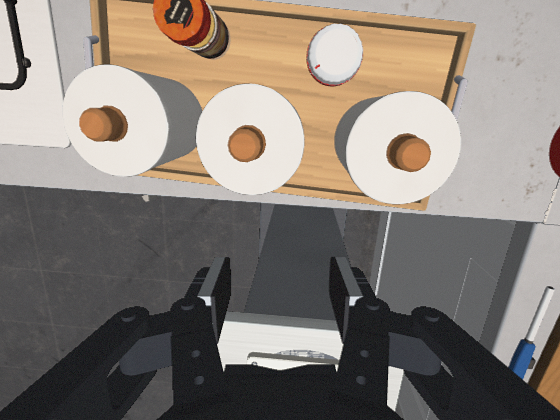

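```bash
python3 - <<'E'
from h import *
s=ctrl.sense(); print(s["joint_pos"].round(1),s["eef_pos"],s["tool_rot"])
E
```

```text
[  3.    1.7  -9.1  79.4   3.8 179.9] [0.39799056 0.03645608 0.33683845] [-1.76168538e+02  1.55380115e-01  3.07610195e+00]
```

```bash
cat >> h.py <<'E'
def rel(pos,yaw=90,src=None):
    s=ctrl.sense(); A=R.from_euler("xyz",s["tool_rot"],degrees=True); B=R.from_euler("xyz",[180,0,yaw],degrees=True)
    return np.r_[(A.inv()*B).as_rotvec(),A.inv().apply(np.array(pos)-s["eef_pos"])].round(4)
E
python3 -c "
from h import *
print(rel([.453,.203,.30]).tolist())"
```

```text
[-0.0556, -0.0486, -1.5166, 0.064, -0.1605, 0.0475]
```

{"api": "step_arm", "payload": {
  "targets": [
    [-0.0556,-0.0486,-1.5166,0.064,-0.1605,0.0475,0.05],
    [-0.0556,-0.0486,-1.5166,0.064,-0.1605,0.0475,0.05],
    [-0.0556,-0.0486,-1.5166,0.064,-0.1605,0.0475,0.05],
    [-0.0556,-0.0486,-1.5166,0.064,-0.1605,0.0475,0.05],
    [-0.0556,-0.0486,-1.5166,0.064,-0.1605,0.0475,0.05],
    [-0.0556,-0.0486,-1.5166,0.064,-0.1605,0.0475,0.05],
    [-0.0556,-0.0486,-1.5166,0.064,-0.1605,0.0475,0.05],
    [-0.0556,-0.0486,-1.5166,0.064,-0.1605,0.0475,0.05],
    [-0.0556,-0.0486,-1.5166,0.064,-0.1605,0.0475,0.05],
    [-0.0556,-0.0486,-1.5166,0.064,-0.1605,0.0475,0.05],
    [-0.0556,-0.0486,-1.5166,0.064,-0.1605,0.0475,0.05],
    [-0.0556,-0.0486,-1.5166,0.064,-0.1605,0.0475,0.05]
  ]
}}

```text
t: 3.5
eef_pos: [0.453, 0.2031, 0.2999]
tool_rot: [-180.0, 0.0, 89.9]
wrist_force: [0.3, -0.6, -0.9]
width: 0.05
grasp_force: 0.0
```

{"api": "step_arm", "payload": {
  "targets": [
    [0,0,0,0,0,0,0.05],
    [0,0,0,0,0,0,0.05],
    [0,0,0,0,0,0,0.05]
  ]
}}

```text
t: 3.8
eef_pos: [0.453, 0.203, 0.3]
tool_rot: [-180.0, -0.0, 90.0]
wrist_force: [-0.6, -0.2, -1.0]
width: 0.0502
grasp_force: 0.0
```

```bash
python3 - <<'E'
from h import *
import pickle
s=ctrl.sense(); print(s["t"],s["eef_pos"],s["tool_rot"],s["joint_pos"].round(1),s["wrist_force"])
c=ctrl.capture("wrist"); pickle.dump(c,open("w3.pkl","wb"));cv2.imwrite("pics/w3.png",c["img"][...,::-1])
for b in blobs(c["img"],150,20000): print(b[0].round(1),b[1].tolist(),ray(c,b[0],.15).round(4))
print(rel([.453,.203,.3]))
E
```

```text
3.8 [0.45303194 0.20299433 0.30000152] [-1.79994960e+02 -1.63384207e-03  8.99616931e+01] [ 24.1  13.5  -0.7  75.8   0.  114.2] [-0.59196534 -0.21722713 -0.99379343]
[283.  210.8] [265, 190, 37, 43, 1257] [0.4545 0.2097 0.15  ]
[383.6 262.6] [360, 243, 48, 43, 1128] [0.534  0.1667 0.15  ]
[272.3 342.7] [257, 321, 32, 45, 1105] [0.4455 0.0895 0.15  ]
[ 0.     -0.     -0.0005  0.     -0.0001  0.    ]
```

View pics/w3.png

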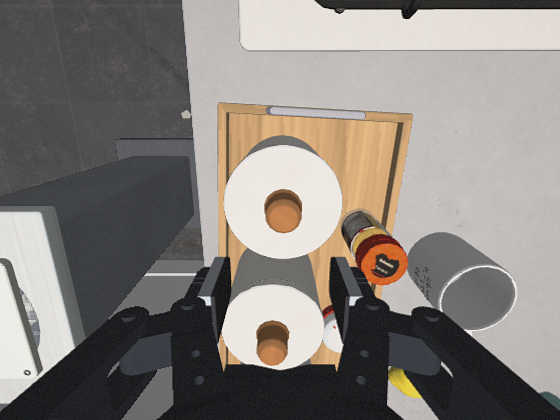

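Wrist view from above the left canister: its knob is at (283,211) near the image centre, the middle knob at (272,343), the jar cap at (387,262), and the tray's left rim corners at (218,103) and (411,115). Next I'll check scale and lens against the tray's size, then triangulate.

```bash
python3 - <<'E'
from h import *
import pickle
from scipy.optimize import least_squares
w=[pickle.load(open(f"w{i}.pkl","rb")) for i in (1,2,3)]; t,s=ctrl.capture("top"),ctrl.capture("side")
a,b=ray(w[2],(218,103),.026),ray(w[2],(411,115),.026); print("short side",a.round(3),b.round(3),np.linalg.norm(a-b))
a,b=ray(w[1],(92,0),.026),ray(w[1],(474,23),.026); print(a.round(3),b.round(3))
a,b=ray(t,(138,211),.026),ray(t,(330,215),.026); print("long side top",np.linalg.norm(a-b))
h=cv2.cvtColor(w[2]["img"],cv2.COLOR_RGB2HSV)
uv={ 't':[(151.7,272.4),(218.9,276),(292.7,273.8)],'s':[(343.3,284.2),(345.3,220.7),(341.2,163.1)],
 'w0':[(74.4,124.9),(223.5,143.8),(385.9,151.4)],'w1':[(103.3,123.8),(246.6,143.5),(408.5,152.7)],'w2':[(283,210.8),(272.3,342.7),None]}
cams={'t':t,'s':s,'w0':w[0],'w1':w[1],'w2':w[2]}
def undist(c,p,k):
    k_=K(c); return cv2.undistortPoints(np.array([[p]],float),k_,np.array([k,0,0,0,0.]),P=k_)[0,0]
def res(v,full=True):
    k={'t':v[9],'s':v[10],'w':v[11]}; r=[]
    for n,L in uv.items():
        for i,p in enumerate(L):
            if p is None: continue
            q=undist(cams[n],p,k[n[0]]); r+=list(proj(P(cams[n]),v[3*i:3*i+3])-q)
    return np.r_[r,np.array(v[9:])*(5 if full else 1e6)]
for full in (False,True):
    o=least_squares(lambda v:res(v,full),[.455,.206,.145,.446,.08,.145,.447,-.055,.145,0,0,0],x_scale=[.1]*9+[.1]*3)
    print(o.x[:9].reshape(3,3).round(4).tolist(),o.x[9:].round(3),"rms px",np.sqrt(np.mean(o.fun[:-3]**2)).round(2),o.fun.round(1).tolist())
E
```

```text
short side [0.387 0.288 0.026] [0.591 0.276 0.026] 0.20462376239681124
[0.577 0.273 0.026] [ 0.571 -0.138  0.026]
long side top 0.41739964105542804
[[0.4547, 0.2062, 0.1384], [0.4454, 0.0805, 0.1391], [0.4461, -0.056, 0.1387]] [-0.  0.  0.] rms px 0.38 [-0.5, 0.7, -0.1, 0.6, 0.3, 0.6, 0.3, -0.7, 0.1, -1.0, 0.1, -0.4, 0.3, -0.1, 0.1, -0.0, -0.0, -0.2, -0.1, -0.2, -0.1, -0.1, -0.2, -0.2, 0.2, -0.3, 0.2, -0.4, -0.0, 0.0, 0.0]
[[0.4546, 0.2062, 0.1381], [0.4454, 0.0805, 0.139], [0.446, -0.056, 0.1386]] [-0.049  0.004  0.005] rms px 0.33 [0.3, 0.5, 0.0, 0.5, 0.3, 0.5, 0.4, -0.6, 0.1, -1.0, 0.1, -0.3, 0.1, -0.1, 0.0, -0.0, -0.0, -0.2, -0.1, -0.3, -0.1, -0.1, -0.2, -0.2, -0.0, -0.4, 0.2, -0.4, -0.2, 0.0, 0.0]
```

```bash
python3 - <<'E'
from h import *
import pickle
w=[pickle.load(open(f"w{i}.pkl","rb")) for i in (1,2,3)]
for c in w: print(np.linalg.inv(c["world_to_cam"])[:3,3].round(4))
# left knob edges: y of ray at two heights
for n,c,uv in (("w1 top +y",w[0],(49,124)),("w2 top +y",w[1],(80,123.5)),("w3 top -y",w[2],(283,233)),("w1 base -y",w[0],(101,125)),("w2 base -y",w[1],(128,124)),("w3 base +y",w[2],(283,190))):
    print(n,[ray(c,uv,z)[1].round(4) for z in (.122,.127,.132,.137,.142,.147,.152,.157)])
# rim corner heights: rim left-far & left-near corner, side vs w3 vs top
cv2.imwrite("pics/rim.png",cv2.resize(np.vstack([w[2]["img"][85:135,200:430]]),None,fx=3.4,fy=3.4,interpolation=2)[...,::-1])
m=w[2]["img"][100:245,283].astype(int); print([(100+i,*p) for i,p in enumerate(m.tolist()) if 84<i<140][::2])
E
```

```text
[0.4751 0.0269 0.4027]
[0.4758 0.036  0.406 ]
[0.4523 0.2815 0.3694]
w1 top +y [np.float64(0.2406), np.float64(0.2368), np.float64(0.233), np.float64(0.2292), np.float64(0.2254), np.float64(0.2216), np.float64(0.2178), np.float64(0.214)]
w2 top +y [np.float64(0.2389), np.float64(0.2353), np.float64(0.2318), np.float64(0.2282), np.float64(0.2246), np.float64(0.2211), np.float64(0.2175), np.float64(0.2139)]
w3 top -y [np.float64(0.1805), np.float64(0.1825), np.float64(0.1845), np.float64(0.1866), np.float64(0.1886), np.float64(0.1907), np.float64(0.1927), np.float64(0.1947)]
w1 base -y [np.float64(0.1935), np.float64(0.1905), np.float64(0.1876), np.float64(0.1846), np.float64(0.1816), np.float64(0.1787), np.float64(0.1757), np.float64(0.1727)]
w2 base -y [np.float64(0.1931), np.float64(0.1903), np.float64(0.1876), np.float64(0.1848), np.float64(0.182), np.float64(0.1793), np.float64(0.1765), np.float64(0.1737)]
w3 base +y [np.float64(0.2186), np.float64(0.2199), np.float64(0.2212), np.float64(0.2224), np.float64(0.2237), np.float64(0.225), np.float64(0.2263), np.float64(0.2275)]
[(185, 235, 230, 224), (187, 238, 233, 226), (189, 135, 107, 87), (191, 131, 93, 59), (193, 91, 68, 47), (195, 88, 65, 42), (197, 85, 62, 44), (199, 128, 91, 58), (201, 151, 106, 71), (203, 156, 108, 71), (205, 176, 121, 75), (207, 190, 127, 78), (209, 193, 129, 81), (211, 193, 128, 81), (213, 191, 127, 81), (215, 194, 130, 82), (217, 199, 134, 84), (219, 203, 136, 86), (221, 201, 135, 84), (223, 200, 135, 84), (225, 196, 131, 83), (227, 198, 134, 85), (229, 197, 133, 82), (231, 194, 128, 80), (233, 224, 208, 190), (235, 237, 232, 226), (237, 238, 232, 226), (239, 237, 231, 225)]
```

Checks: shoulder edges 28 mm apart give a knob shoulder z of about 0.150 (text 0.151). Knobs are at left (0.455,0.206), middle (0.4455,0.0805) and right (0.446,-0.056). All are within reach, and the jar's top at 0.114 is below the fingertips. Descending on the left knob.

{"api": "step_arm", "payload": {
  "targets": [
    [0,0,0,0.003,0.002,0.03,0.05],
    [0,0,0,0.003,0.002,0.06,0.05],
    [0,0,0,0.003,0.002,0.08,0.05],
    [0,0,0,0.003,0.002,0.09,0.05],
    [0,0,0,0.003,0.002,0.093,0.05],
    [0,0,0,0.003,0.002,0.095,0.05],
    [0,0,0,0.003,0.002,0.095,0.05]
  ],
  "squeeze": 35
}}

```text
t: 4.65
eef_pos: [0.4556, 0.2063, 0.2059]
tool_rot: [179.9, -0.0, 90.0]
wrist_force: [0.6, 1.1, 0.8]
width: 0.0498
grasp_force: 0.0
```

{"api": "step_arm", "payload": {
  "targets": [
    [0,0,0,0,0,0,0.02],
    [0,0,0,0,0,0,0.02],
    [0,0,0,0,0,0,0.02],
    [0,0,0,0,0,0,0.02],
    [0,0,0,0,0,0,0.02],
    [0,0,0,0,0,0,0.02]
  ]
}}

```text
t: 5.25
eef_pos: [0.4555, 0.2063, 0.2062]
tool_rot: [179.9, -0.1, 90.0]
wrist_force: [-0.5, -0.7, 5.8]
width: 0.0263
grasp_force: 35.2
```

```bash
python3 - <<'E'
from h import *
s=ctrl.sense(); print({k:np.round(s[k],3) for k in ("t","eef_pos","tool_rot","wrist_force","moment","width","grasp_force")})
E
```

```text
{'t': np.float64(5.25), 'eef_pos': array([0.455, 0.206, 0.206]), 'tool_rot': array([ 1.79889e+02, -5.20000e-02,  9.00110e+01]), 'wrist_force': array([-0.539, -0.681,  5.768]), 'moment': array([-0.071,  0.212,  0.034]), 'width': np.float64(0.026), 'grasp_force': np.float64(35.18)}
```

Grip is on, but the width of 26 mm (knob 28) and Fz of +5.8 N suggest the pads sit on the rounded shoulder. I'll reopen and go 4 mm deeper.

{"api": "step_arm", "payload": {
  "targets": [
    [0,0,0,0,0,0,0.05],
    [0,0,0,0,0,0,0.05],
    [0,0,0,0,0,0.002,0.05],
    [0,0,0,0,0,0.004,0.05],
    [0,0,0,0,0,0.004,0.05]
  ]
}}

```text
t: 5.75
eef_pos: [0.4547, 0.2059, 0.2004]
tool_rot: [-179.9, 0.0, 90.0]
wrist_force: [-0.1, 0.1, 0.1]
width: 0.0503
grasp_force: 0.0
```

{"api": "step_arm", "payload": {
  "targets": [
    [0,0,0,0,0,0,0.02],
    [0,0,0,0,0,0,0.02],
    [0,0,0,0,0,0,0.02],
    [0,0,0,0,0,0,0.02],
    [0,0,0,0,0,0,0.02]
  ]
}}

```text
t: 6.25
eef_pos: [0.4557, 0.2061, 0.2015]
tool_rot: [179.9, -0.0, 90.0]
wrist_force: [1.7, 0.2, 4.3]
width: 0.0281
grasp_force: 33.9
```

Width is now 28.1 mm, a proper grip on the straight sides. Lifting.

{"api": "step_arm", "payload": {
  "targets": [
    [0,0,0,0,0,-0.003,0.02],
    [0,0,0,0,0,-0.01,0.02],
    [0,0,0,0,0,-0.02,0.02],
    [0,0,0,0,0,-0.032,0.02],
    [0,0,0,0,0,-0.043,0.02],
    [0,0,0,0,0,-0.05,0.02],
    [0,0,0,0,0,-0.052,0.02],
    [0,0,0,0,0,-0.052,0.02],
    [0,0,0,0,0,-0.052,0.02],
    [0,0,0,0,0,-0.052,0.02],
    [0,0,0,0,0,-0.052,0.02],
    [0,0,0,0,0,-0.052,0.02]
  ]
}}

```text
t: 7.45
eef_pos: [0.4549, 0.206, 0.2527]
tool_rot: [-180.0, 0.0, 90.0]
wrist_force: [0.0, 0.7, -4.2]
width: 0.028
grasp_force: 32.8
```

{"api": "step_arm", "payload": {
  "targets": [
    [0,0,0,0,0,0,0.02],
    [0,0,0,0,0,0,0.02]
  ]
}}

```text
t: 7.65
eef_pos: [0.455, 0.206, 0.253]
tool_rot: [-180.0, 0.0, 90.0]
wrist_force: [-0.2, 1.1, -4.2]
width: 0.0277
grasp_force: 32.8
```

{"api": "step_arm", "payload": {
  "targets": [
    [0,0,0,0,0,0,0.02],
    [0,0,0,0,0,0,0.02]
  ]
}}

```text
t: 7.85
eef_pos: [0.455, 0.2061, 0.253]
tool_rot: [180.0, 0.0, 90.0]
wrist_force: [-0.5, -0.8, -4.4]
width: 0.0278
grasp_force: 32.8
```

{"api": "step_arm", "payload": {
  "targets": [
    [0,0,0,0,0,0,0.02],
    [0,0,0,0,0,0,0.02]
  ]
}}

```text
t: 8.05
eef_pos: [0.455, 0.2061, 0.253]
tool_rot: [180.0, 0.0, 90.0]
wrist_force: [-0.2, -0.2, -3.4]
width: 0.0281
grasp_force: 32.8
```

```bash
python3 - <<'E'
from h import *
s=ctrl.sense(); print({k:np.round(s[k],3) for k in ("t","eef_pos","effort","tool_rot","wrist_force","moment","width","grasp_force")})
c=ctrl.capture("side"); cv2.imwrite("pics/s1.png",c["img"][...,::-1])
E
```

```text
{'t': np.float64(8.05), 'eef_pos': array([0.455, 0.206, 0.253]), 'effort': array([-0.0000e+00, -3.9740e+01,  2.5916e+01,  0.0000e+00,  2.0000e-03,
       -0.0000e+00]), 'tool_rot': array([179.999,   0.   ,  90.011]), 'wrist_force': array([-0.164, -0.175, -3.361]), 'moment': array([ 0.018, -0.006, -0.043]), 'width': np.float64(0.028), 'grasp_force': np.float64(32.837)}
```

View pics/s1.png

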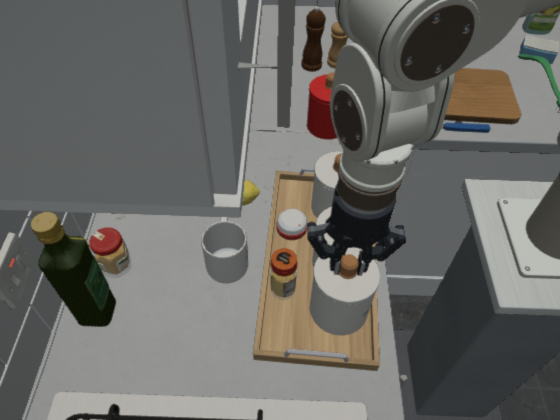

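The canister hangs upright and clear of the tray (lid at about (345,272) in the side view). Left weighs about 4 N. Setting it back.

{"api": "step_arm", "payload": {
  "targets": [
    [0,0,0,0,0,0.008,0.02],
    [0,0,0,0,0,0.02,0.02],
    [0,0,0,0,0,0.032,0.02],
    [0,0,0,0,0,0.042,0.02],
    [0,0,0,0,0,0.047,0.02],
    [0,0,0,0,0,0.05,0.02],
    [0,0,0,0,0,0.0515,0.02],
    [0,0,0,0,0,0.0515,0.02],
    [0,0,0,0,0,0.0515,0.02]
  ]
}}

```text
t: 9.0
eef_pos: [0.4553, 0.2061, 0.2019]
tool_rot: [179.9, -0.0, 90.0]
wrist_force: [0.1, 0.1, -3.1]
width: 0.0278
grasp_force: 33.1
```

{"api": "step_arm", "payload": {
  "targets": [
    [0,0,0,0,0,0.0005,0.02],
    [0,0,0,0,0,0.001,0.02],
    [0,0,0,0,0,0.001,0.02]
  ]
}}

```text
t: 9.3
eef_pos: [0.4554, 0.2067, 0.2016]
tool_rot: [179.9, -0.1, 90.0]
wrist_force: [-1.7, 1.9, 4.9]
width: 0.0275
grasp_force: 36.3
```

It stands again. Releasing, rising and moving to the middle.

{"api": "step_arm", "payload": {
  "targets": [
    [0,0,0,0,0,0,0.05],
    [0,0,0,0,0,0,0.05],
    [0,0,0,0,0,0,0.05],
    [0,0,0,0,0,-0.01,0.05],
    [0,0,0,0,0,-0.035,0.05],
    [0,0,0,0,0,-0.06,0.05],
    [0,0,0,-0.03,-0.002,-0.06,0.05],
    [0,0,0,-0.07,-0.006,-0.06,0.05],
    [0,0,0,-0.11,-0.009,-0.06,0.05],
    [0,0,0,-0.1255,-0.0095,-0.06,0.05],
    [0,0,0,-0.1255,-0.0095,-0.06,0.05],
    [0,0,0,-0.1255,-0.0095,-0.06,0.05]
  ]
}}

```text
t: 10.5
eef_pos: [0.4459, 0.0805, 0.2611]
tool_rot: [179.9, -0.0, 90.0]
wrist_force: [0.2, 0.6, 0.9]
width: 0.0499
grasp_force: 0.0
```

```bash
python3 - <<'E'
from h import *
s=ctrl.sense(); print({k:np.round(s[k],4) for k in ("t","eef_pos","tool_rot","wrist_force")})
from scipy.spatial.transform import Rotation
c=ctrl.capture("wrist"); cv2.imwrite("pics/w4.png",c["img"][...,::-1])
for b in blobs(c["img"],150,20000): print(b[0].round(1),b[1].tolist(),ray(c,b[0],.139).round(4))
t=ctrl.capture("side"); print([(b[0].round(1)) for b in blobs(t["img"])])
E
```

```text
{'t': np.float64(10.5), 'eef_pos': array([0.4459, 0.0805, 0.2611]), 'tool_rot': array([ 1.799396e+02, -2.740000e-02,  8.995360e+01]), 'wrist_force': array([0.1748, 0.5605, 0.8879])}
[297.  23.] [270, 0, 55, 53, 2403] [0.4545 0.2041 0.139 ]
[430.  127.8] [398, 96, 65, 66, 2319] [0.5352 0.1487 0.139 ]
[280.  232.5] [259, 207, 43, 52, 1807] [0.4452 0.0811 0.139 ]
[array([316. ,  14.7]), array([450.8,  32.4]), array([468.8,  89.1]), array([331.5,  81.3]), array([501.7,  81.2]), array([345.3, 220.7]), array([283.8, 259.6]), array([343.4, 284.8])]
```

View pics/w4.png

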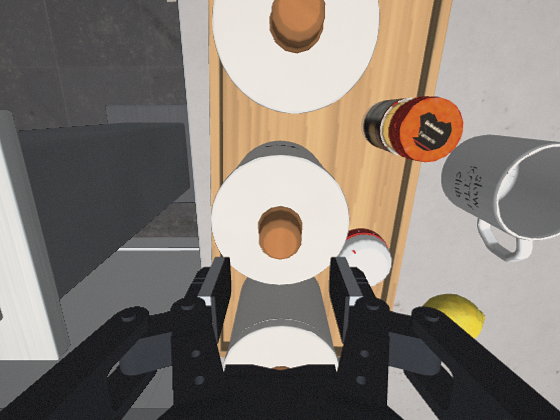

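The left canister is back within about 1 mm (its knob is at side (343,285), as before). Middle knob at wrist (280,232) gives (0.445,0.081), right under the gripper. Descending.

{"api": "step_arm", "payload": {
  "targets": [
    [0,0,0,0.0005,-0.0005,0.025,0.05],
    [0,0,0,0.0005,-0.0005,0.045,0.05],
    [0,0,0,0.0005,-0.0005,0.055,0.05],
    [0,0,0,0.0005,-0.0005,0.059,0.05],
    [0,0,0,0.0005,-0.0005,0.0595,0.05],
    [0,0,0,0.0005,-0.0005,0.0595,0.05]
  ]
}}

```text
t: 11.2
eef_pos: [0.4456, 0.0814, 0.2017]
tool_rot: [179.9, -0.0, 90.0]
wrist_force: [0.6, -0.2, -0.7]
width: 0.0502
grasp_force: 0.0
```

{"api": "step_arm", "payload": {
  "targets": [
    [0,0,0,0,0,0,0.02],
    [0,0,0,0,0,0,0.02],
    [0,0,0,0,0,0,0.02],
    [0,0,0,0,0,0,0.02],
    [0,0,0,0,0,0,0.02]
  ]
}}

```text
t: 11.7
eef_pos: [0.4459, 0.0812, 0.202]
tool_rot: [179.9, -0.0, 90.0]
wrist_force: [-0.3, 0.7, 6.1]
width: 0.0273
grasp_force: 33.6
```

{"api": "step_arm", "payload": {
  "targets": [
    [0,0,0,0,0,-0.003,0.02],
    [0,0,0,0,0,-0.01,0.02],
    [0,0,0,0,0,-0.02,0.02],
    [0,0,0,0,0,-0.032,0.02],
    [0,0,0,0,0,-0.043,0.02],
    [0,0,0,0,0,-0.05,0.02],
    [0,0,0,0,0,-0.052,0.02],
    [0,0,0,0,0,-0.052,0.02],
    [0,0,0,0,0,-0.052,0.02],
    [0,0,0,0,0,-0.052,0.02],
    [0,0,0,0,0,-0.052,0.02],
    [0,0,0,0,0,-0.052,0.02]
  ]
}}

```text
t: 12.9
eef_pos: [0.4449, 0.081, 0.2527]
tool_rot: [-180.0, 0.0, 90.0]
wrist_force: [-0.0, -1.1, -8.0]
width: 0.0271
grasp_force: 32.1
```

{"api": "step_arm", "payload": {
  "targets": [
    [0,0,0,0,0,0,0.02],
    [0,0,0,0,0,0,0.02]
  ]
}}

```text
t: 13.1
eef_pos: [0.4451, 0.0811, 0.253]
tool_rot: [-180.0, 0.0, 90.0]
wrist_force: [0.0, 0.3, -7.5]
width: 0.027
grasp_force: 32.1
```

{"api": "step_arm", "payload": {
  "targets": [
    [0,0,0,0,0,0,0.02],
    [0,0,0,0,0,0,0.02]
  ]
}}

```text
t: 13.3
eef_pos: [0.445, 0.081, 0.253]
tool_rot: [180.0, 0.0, 90.0]
wrist_force: [-0.2, 0.4, -7.6]
width: 0.0274
grasp_force: 32.1
```

{"api": "step_arm", "payload": {
  "targets": [
    [0,0,0,0,0,0,0.02],
    [0,0,0,0,0,0,0.02]
  ]
}}

```text
t: 13.5
eef_pos: [0.4451, 0.081, 0.253]
tool_rot: [180.0, 0.0, 90.0]
wrist_force: [-0.4, -0.2, -8.4]
width: 0.0276
grasp_force: 32.1
```

{"api": "step_arm", "payload": {
  "targets": [
    [0,0,0,0,0,0.008,0.02],
    [0,0,0,0,0,0.02,0.02],
    [0,0,0,0,0,0.032,0.02],
    [0,0,0,0,0,0.042,0.02],
    [0,0,0,0,0,0.047,0.02],
    [0,0,0,0,0,0.05,0.02],
    [0,0,0,0,0,0.0515,0.02],
    [0,0,0,0,0,0.0515,0.02],
    [0,0,0,0,0,0.0515,0.02]
  ]
}}

```text
t: 14.4
eef_pos: [0.4451, 0.0811, 0.2024]
tool_rot: [180.0, -0.0, 90.0]
wrist_force: [-3.6, 0.0, 1.7]
width: 0.0274
grasp_force: 34.9
```

Middle weighs about 7.9 N against 4 N for the left. On to the right one.

{"api": "step_arm", "payload": {
  "targets": [
    [0,0,0,0,0,0.0005,0.02],
    [0,0,0,0,0,0.0005,0.05],
    [0,0,0,0,0,0.0005,0.05],
    [0,0,0,0,0,0.0005,0.05],
    [0,0,0,0,0,-0.02,0.05],
    [0,0,0,0,0,-0.059,0.05],
    [0,0,0,-0.03,0,-0.059,0.05],
    [0,0,0,-0.07,0,-0.059,0.05],
    [0,0,0,-0.11,0.001,-0.059,0.05],
    [0,0,0,-0.137,0.001,-0.059,0.05],
    [0,0,0,-0.137,0.001,-0.059,0.05],
    [0,0,0,-0.137,0.001,-0.059,0.05]
  ]
}}

```text
t: 15.6
eef_pos: [0.4464, -0.0564, 0.2607]
tool_rot: [179.9, -0.0, 89.9]
wrist_force: [0.3, 0.8, -0.0]
width: 0.05
grasp_force: 0.0
```

```bash
python3 - <<'E'
from h import *
s=ctrl.sense(); print({k:np.round(s[k],4) for k in ("t","eef_pos","tool_rot","wrist_force")})
c=ctrl.capture("wrist")
for b in blobs(c["img"],150,20000): print(b[0].round(1),b[1].tolist(),ray(c,b[0],.139).round(4))
for n in("side","top"): print([(b[0].round(1)) for b in blobs(ctrl.capture(n)["img"])])
E
```

```text
{'t': np.float64(15.6), 'eef_pos': array([ 0.4464, -0.0564,  0.2607]), 'tool_rot': array([ 1.799467e+02, -1.520000e-02,  8.991400e+01]), 'wrist_force': array([ 0.3094,  0.804 , -0.0294])}
[275.2  12.9] [249, 0, 53, 32, 1303] [0.4433 0.0719 0.139 ]
[280.2 232.6] [259, 207, 44, 52, 1812] [ 0.4459 -0.0556  0.139 ]
[137.9 414.6] [122, 406, 34, 14, 245] [ 0.3281 -0.2174  0.139 ]
[array([316.2,  14.4]), array([450.8,  32.3]), array([469.3,  89.7]), array([328.4,  80.5]), array([418.6,  94.4]), array([341.2, 163.2]), array([346.4, 220.6]), array([283.8, 259.5]), array([343.4, 284.8])]
[array([188.4, 224. ]), array([435.5, 266.1]), array([151.1, 272.4]), array([219. , 277.1])]
```

{"api": "step_arm", "payload": {
  "targets": [
    [0,0,0,0.0005,-0.0005,0.025,0.05],
    [0,0,0,0.0005,-0.0005,0.045,0.05],
    [0,0,0,0.0005,-0.0005,0.055,0.05],
    [0,0,0,0.0005,-0.0005,0.059,0.05],
    [0,0,0,0.0005,-0.0005,0.059,0.05],
    [0,0,0,0.0005,-0.0005,0.059,0.05]
  ]
}}

```text
t: 16.35
eef_pos: [0.4462, -0.0553, 0.2023]
tool_rot: [179.9, 0.0, 90.0]
wrist_force: [0.3, -0.7, -0.2]
width: 0.05
grasp_force: 0.0
```

{"api": "step_arm", "payload": {
  "targets": [
    [0,0,0,0,0,0,0.02],
    [0,0,0,0,0,0,0.02],
    [0,0,0,0,0,0,0.02],
    [0,0,0,0,0,0,0.02],
    [0,0,0,0,0,0,0.02]
  ]
}}

```text
t: 16.85
eef_pos: [0.4466, -0.0555, 0.2025]
tool_rot: [179.8, 0.0, 90.0]
wrist_force: [1.7, 0.5, 4.9]
width: 0.0269
grasp_force: 33.6
```

{"api": "step_arm", "payload": {
  "targets": [
    [0,0,0,0,0,-0.003,0.02],
    [0,0,0,0,0,-0.01,0.02],
    [0,0,0,0,0,-0.02,0.02],
    [0,0,0,0,0,-0.032,0.02],
    [0,0,0,0,0,-0.043,0.02],
    [0,0,0,0,0,-0.05,0.02],
    [0,0,0,0,0,-0.052,0.02],
    [0,0,0,0,0,-0.052,0.02],
    [0,0,0,0,0,-0.052,0.02],
    [0,0,0,0,0,-0.052,0.02],
    [0,0,0,0,0,-0.052,0.02],
    [0,0,0,0,0,-0.052,0.02]
  ]
}}

```text
t: 18.05
eef_pos: [0.4454, -0.0554, 0.2532]
tool_rot: [-180.0, -0.0, 90.0]
wrist_force: [0.3, 0.1, -6.5]
width: 0.0275
grasp_force: 32.2
```

{"api": "step_arm", "payload": {
  "targets": [
    [0,0,0,0,0,0,0.02],
    [0,0,0,0,0,0,0.02]
  ]
}}

```text
t: 18.25
eef_pos: [0.4455, -0.0555, 0.2534]
tool_rot: [-180.0, 0.0, 90.0]
wrist_force: [-0.5, 0.4, -6.0]
width: 0.0272
grasp_force: 32.2
```

{"api": "step_arm", "payload": {
  "targets": [
    [0,0,0,0,0,0,0.02],
    [0,0,0,0,0,0,0.02]
  ]
}}

```text
t: 18.45
eef_pos: [0.4456, -0.0555, 0.2535]
tool_rot: [180.0, 0.0, 90.0]
wrist_force: [-0.7, -0.6, -6.0]
width: 0.0271
grasp_force: 32.2
```

{"api": "step_arm", "payload": {
  "targets": [
    [0,0,0,0,0,0,0.02],
    [0,0,0,0,0,0,0.02]
  ]
}}

```text
t: 18.65
eef_pos: [0.4456, -0.0555, 0.2535]
tool_rot: [180.0, 0.0, 90.0]
wrist_force: [-0.8, -1.0, -5.7]
width: 0.0265
grasp_force: 32.2
```

{"api": "step_arm", "payload": {
  "targets": [
    [0,0,0,0,0,0.008,0.02],
    [0,0,0,0,0,0.02,0.02],
    [0,0,0,0,0,0.032,0.02],
    [0,0,0,0,0,0.042,0.02],
    [0,0,0,0,0,0.047,0.02],
    [0,0,0,0,0,0.05,0.02],
    [0,0,0,0,0,0.0515,0.02],
    [0,0,0,0,0,0.0515,0.02],
    [0,0,0,0,0,0.0515,0.02]
  ]
}}

```text
t: 19.55
eef_pos: [0.4456, -0.0555, 0.203]
tool_rot: [180.0, 0.0, 90.0]
wrist_force: [-4.1, -0.3, 4.1]
width: 0.027
grasp_force: 35.6
```

Right is about 6.05 N, middle about 7.9 N, left about 4 N. The middle one is heaviest. Releasing the right one and returning to the middle.

{"api": "step_arm", "payload": {
  "targets": [
    [0,0,0,0,0,0,0.05],
    [0,0,0,0,0,0,0.05],
    [0,0,0,0,0,0,0.05],
    [0,0,0,0,0,-0.02,0.05],
    [0,0,0,0,0,-0.059,0.05],
    [0,0,0,0.03,0,-0.059,0.05],
    [0,0,0,0.07,0,-0.059,0.05],
    [0,0,0,0.11,-0.001,-0.059,0.05],
    [0,0,0,0.1365,-0.001,-0.059,0.05],
    [0,0,0,0.1365,-0.001,-0.059,0.05],
    [0,0,0,0.1365,-0.001,-0.059,0.05]
  ]
}}

```text
t: 20.65
eef_pos: [0.4448, 0.0815, 0.261]
tool_rot: [180.0, 0.0, 90.1]
wrist_force: [0.6, -0.5, 0.7]
width: 0.0501
grasp_force: 0.0
```

```bash
python3 - <<'E'
from h import *
s=ctrl.sense(); print({k:np.round(s[k],4) for k in ("t","eef_pos","tool_rot","wrist_force")})
c=ctrl.capture("wrist")
for b in blobs(c["img"],150,20000): print(b[0].round(1),b[1].tolist(),ray(c,b[0],.139).round(4))
for n in("side","top"): print([(b[0].round(1)) for b in blobs(ctrl.capture(n)["img"])])
E
```

```text
{'t': np.float64(20.65), 'eef_pos': array([0.4448, 0.0815, 0.261 ]), 'tool_rot': array([1.799668e+02, 1.700000e-02, 9.011010e+01]), 'wrist_force': array([ 0.61  , -0.4572,  0.726 ])}
[299.7  23.8] [273, 0, 55, 55, 2474] [0.4545 0.2046 0.139 ]
[431.7 129.6] [399, 98, 66, 66, 2340] [0.535  0.1488 0.139 ]
[278.9 234.3] [258, 208, 43, 53, 1804] [0.4433 0.0809 0.139 ]
[array([316.1,  14.8]), array([450.7,  32.4]), array([459.8,  83. ]), array([331.5,  81.3]), array([489.4,  96. ]), array([472.3, 104.1]), array([346.4, 220.6]), array([283.8, 259.6]), array([343.4, 284.8])]
[array([191.3, 218.6]), array([435.3, 266.1]), array([292.7, 275.4])]
```

{"api": "step_arm", "payload": {
  "targets": [
    [0,0,0,-0.0005,-0.0013,0.025,0.05],
    [0,0,0,-0.0005,-0.0013,0.045,0.05],
    [0,0,0,-0.0005,-0.0013,0.055,0.05],
    [0,0,0,-0.0005,-0.0013,0.059,0.05],
    [0,0,0,-0.0005,-0.0013,0.0595,0.05],
    [0,0,0,-0.0005,-0.0013,0.0595,0.05]
  ]
}}

```text
t: 21.4
eef_pos: [0.4438, 0.0804, 0.2022]
tool_rot: [179.9, -0.0, 90.0]
wrist_force: [-0.7, 0.7, -0.4]
width: 0.05
grasp_force: 0.0
```

{"api": "step_arm", "payload": {
  "targets": [
    [0,0,0,0,0,0,0.02],
    [0,0,0,0,0,0,0.02],
    [0,0,0,0,0,0,0.02],
    [0,0,0,0,0,0,0.02],
    [0,0,0,0,0,0,0.02]
  ],
  "squeeze": 45
}}

```text
t: 21.9
eef_pos: [0.444, 0.0806, 0.2025]
tool_rot: [179.9, -0.0, 90.0]
wrist_force: [0.7, -0.5, 5.9]
width: 0.027
grasp_force: 43.5
```

{"api": "step_arm", "payload": {
  "targets": [
    [0,0,0,0,0,-0.003,0.02],
    [0,0,0,0,0,-0.01,0.02],
    [0,0,0,0,0,-0.022,0.02],
    [0,0,0,0,0,-0.037,0.02],
    [0,0,0,0,0,-0.052,0.02],
    [0,0,0,0,0,-0.067,0.02],
    [0,0,0,0,0,-0.082,0.02],
    [0,0,0,0,0,-0.097,0.02],
    [0,0,0,0,0,-0.111,0.02],
    [0,0,0,0,0,-0.122,0.02],
    [0,0,0,0,0,-0.127,0.02],
    [0,0,0,0,0,-0.128,0.02]
  ]
}}

```text
t: 23.1
eef_pos: [0.4432, 0.0806, 0.3295]
tool_rot: [-180.0, 0.0, 90.0]
wrist_force: [0.6, -0.4, -8.6]
width: 0.027
grasp_force: 42.9
```

{"api": "step_arm", "payload": {
  "targets": [
    [0,0,0,0,0,0,0.02],
    [0,0,0,0,0,0,0.02],
    [0,0,0,0,0,0,0.02],
    [0,0,0,0,0,0,0.02],
    [0,0,0,0,0,0,0.02],
    [0,0,0,0,0,0,0.02],
    [0,0,0,0,0,0,0.02],
    [0,0,0,0,0,0,0.02]
  ]
}}

```text
t: 23.9
eef_pos: [0.4432, 0.0806, 0.3295]
tool_rot: [180.0, -0.0, 90.0]
wrist_force: [0.3, 0.8, -8.3]
width: 0.0268
grasp_force: 43.0
```

```bash
python3 - <<'E'
from h import *
s=ctrl.sense(); print({k:np.round(s[k],3) for k in ("t","eef_pos","qd","tool_rot","wrist_force","width","grasp_force")})
a,b=[ctrl.capture(n)["img"] for n in("side","top")]
for i in (a,b): print([(q[0].round(1)) for q in blobs(i)])
cv2.imwrite("pics/f.png",cv2.resize(np.hstack([a,b]),(800,300),interpolation=3)[...,::-1])
E
```

```text
{'t': np.float64(23.9), 'eef_pos': array([0.443, 0.081, 0.33 ]), 'qd': array([ 0.02 , -0.009, -0.066,  0.007, -0.037,  0.015]), 'tool_rot': array([180.  ,  -0.  ,  90.01]), 'wrist_force': array([ 0.333,  0.822, -8.282]), 'width': np.float64(0.027), 'grasp_force': np.float64(42.962)}
[array([316. ,  14.7]), array([450.7,  32.4]), array([467.7,  86.9]), array([331.4,  81.4]), array([358.1, 169.2]), array([283.8, 259.6]), array([343.4, 284.8])]
[array([189.9, 219.9]), array([435.1, 266.1]), array([292.7, 275.3])]
```

View pics/f.png

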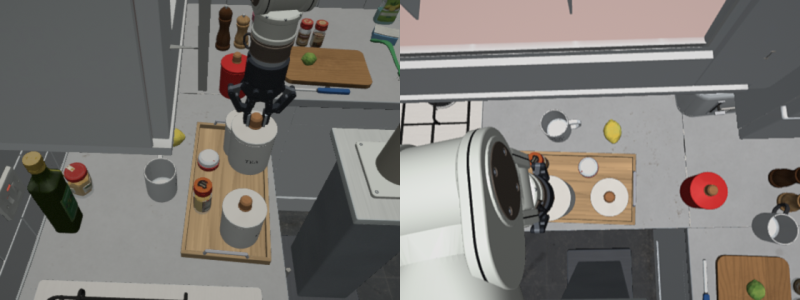

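The final view shows the middle canister held upright about 12.7 cm up (knob at side (256,119)). The left stands at (243,215) and the right at top (609,197), both in place. Jar, timer, mug, lemon and the red canister show no movement.

```bash
python3 -c "
from plant import ctrl
print(ctrl.close_job())"
```

```text
the job is handed in; nothing more can be done
None
```

The middle canister was the heaviest (about 7.9 N, against about 6.0 N right and 4.1 N left); I handed the job in with it held upright and still about 12.7 cm above the tray, and the other two standing within about 3 mm of where they started.

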